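Open a baby soother's child-safe battery tray with the pin

ROBOT

A 6-joint arm with a two-finger parallel gripper is mounted at the origin on the work surface. World frame = base frame: x ahead of the robot, y to its left, z up, the work surface at z = 0. Lengths are in m, angles in degrees, forces in N, time in s.
With the tool pointing down it reaches from about 0.375 to 0.9 m from the base axis. Payload 3.1 kg.
Tool frame: the origin (TCP) lies between the finger pads; the fingertips stand 11 mm ahead of it and the grasp point (between the pads) lies 8 mm behind it; z points along the fingers, y is the line along which they close (so a half turn about z gives the same grasp; the last joint's range is limited). The gripper opens to 87 mm and grips with 3 to 60 N. Pads are 19 mm wide; open, the fingers measure 117 mm over their backs; the gripper's body (75 mm by 190 mm) begins 51 mm behind the grasp point.
Start: joints at [63.627, 30.224, 82.088, -0, 67.689, -10.227], TCP at [0.174, 0.6, 0.234] pointing down, gripper open.
Joint ranges: [-176.69, 176.69], [-43.24, 126.21], [12.49, 139.97], [-82, 262], [0, 151.66], [-163.58, 163.58]. Speed limits (degrees/s): [159.86, 159.86, 180, 180, 180, 180].

INTERFACE

Orientations are given as a 3x3 rotation matrix whose columns are the frame's x, y, z axes.
In Python, from rig import bot gives the robot as it stands.
- The arm moves only by the tool apply_moves, never from a script. Its argument "steps" is a list that holds one entry, the list of rows, each a list of 7 numbers: the shift along the tool's x, y, z in cm, then the turn, a rotation vector about the tool's x, y, z in degrees, then the gripper command: -1 is shut, 1 is fully open, values between are in proportion. In form: [[[dx, dy, dz, rx, ry, rz, jaw], ...]]. A call has 1 to 20 rows; each row is the pose to reach, as a shift and turn from the pose commanded when the call began, along the tool's axes at that moment; what a row does not reach only later rows make up. A row lasts 1/8 s, in which the tool goes at most 62.5 mm and 10.7 degrees, less where a joint would pass 70% of its speed; a pose out of reach is approached as far as the arm can. A call with a gripper value outside its range is refused whole. The fingers move at their own pace and stop on an object; the grip force is fixed at half the most. Time passes only in rows, so rows that repeat a pose let the fingers close. It gives the time, the measured TCP pose, the force, the opening and the grip force at its end, in the units of the state.
- bot.read_state(): the state, without advancing time (a new reading comes with each control period).
- bot.capture(name): name is "scene" or "side" or "wrist"; returns the picture (420x560x3 uint8, blue, green, red); there is no depth.
- bot.camera_model(name): a dict with "intrinsics" (3x3 intrinsics, pixels), "R" (3x3) and "t" (3): a world point X has camera coordinates R X + t. Camera axes: x right, y down, z forward; pixel columns grow to the right and rows downward; lengths in m; the calibration is good to about 2 mm. The wrist camera is an equidistant fisheye: a pixel r from the principal point sees the ray r / f radians off the axis. A picture is of the moment at which its call begins: read the wrist's pose just before it. camera_model takes no time and is no camera call; for the wrist camera it gives the pose at the moment of the call.
- bot.hand_in(): hands the job in; it is judged then, once.
The state is a dict: "time_s": time; "joint_positions": joint angles; "qvel": joint speeds; "tau": joint torques, N m; "position": TCP position; "tcp_rot": TCP orientation; "force": force on the tool from outside, world axes, zero at the start; "moment": the same for the moment, N m; "opening": opening from 0.0 (shut) to 1.0 (fully open); "grasp_force": force on a finger pad.
Only numpy, scipy, OpenCV 4.12 (cv2) and the standard library are available. Lean on these libraries where they do the work, as an engineer would, in place of code of your own. Each camera call takes 0.05 s, during which the arm holds its last target. There are 200 camera calls.

TASK

Take the wooden-handled pin out of its block, push its tip down into the small hole in the soother's battery tray to hold the recessed release button down, and with the pin still in the hole push the tray out as far as it goes. Go gently, by feel: do not force the soother, and touch it only with the pin. Then put the pin upright back in its block, fully down, and let go; leave the other things on the shelf alone.

Things in the scene. Friction and masses are not known exactly. Their poses are not given: they have to be found in the camera images.
- tray (a joint): How far the battery tray is out (m): 0 shut and latched, 0.050 fully out (hard stop); slides level; moving it with the button held takes 3 to 6 N. A tooth under the release button catches at three bars in its way, the first at the shut position, the others 10 and 20 mm on: hold the button down to 29 mm out; beyond, it cannot catch. The latch does not yield: if it stays put at 9 N, press deeper.
- recess (a point): Centre of the mouth of the 11 mm round hole, 18 mm deep, in the tray's flat top, 49 mm up; moves with the tray. z up; the tray opens along -x. In it a sprung button, 9 mm wide, top 6 mm below the mouth (2 N at first, +0.15 N/mm). It frees the tray after 2 to 11 mm (unmeasured); a hard floor is 1.2 mm lower: press to 7 N. As the tray slides, that floor rises or falls up to 1.6 mm per 20 mm.
- soother: White plastic baby soother fixed to the shelf, 140 (x) by 100 (y) by 50 mm; origin mid-underside, z up. The battery tray (57 mm wide) lies in its -x half between side walls 1 mm higher; the +x half is roofed, 58 mm high, with speaker dots and an amber dome to 71 mm. Recess 35 mm from the origin along -x (tray shut). It cracks if the pin loads case, tray or button with over 20 N.
- pin_grip (a point): Centre of the pin tool's handle: a beech square bar 18 by 18 mm, 56 mm long, along the tool's z axis (z points from tip to handle, up as it stands); x and y are the handle's side faces' normals. The tool is 100 mm long and weighs about 60 g.
- pin_tip (a point): Tip of the pin tool: the end of a round steel shank 6 mm in diameter, 44 mm long, on the handle's axis, 72 mm below the handle's centre.
- pin: The same pin tool as a whole; origin on its axis at the lower end of the handle, where the shank begins. At the start it stands in the block, the handle's lower end resting on the block's top.
- block: Plain wooden block fixed to the shelf, 60 by 60 by 50 mm high, origin in the middle of its underside, z up; it stands on the left or on the right of the soother.
- block_hole0 (a point): Centre of the mouth of the block's round hole, 10 mm in diameter, 47 mm deep, on the block's top, 50 mm above the shelf.
- cup: Stainless steel cup, 72 mm across, 80 mm high, standing on the shelf; origin in the middle of its underside. Leave alone.
- ring: Teething ring, 70 mm across, 12 mm high, lying in the blue basket. Leave alone.
- rattle: Beechwood rattle, 130 mm long, 40 mm high, lying on the shelf beyond the soother. Leave alone.
- keys: Plastic toy key set, about 90 mm long, 10 mm high, lying flat on the shelf near the robot. Leave alone.
- feeder: Clear feeding bottle, 56 mm across, 140 mm high, standing on the shelf behind the soother. Leave alone.
- bowl: White bowl, 110 mm across, 45 mm high, standing near the robot on the left. Leave alone.

How it is judged:
By the outcome, as a careful person would: the job done as asked, in the order asked, and still so for the second after the job is handed in, with the robot touching nothing.
It also fails if it takes over 66 s, if anything falls off the work surface, if the arm or the gripper's body presses on something with over 40 N, if the wrist force passes 120 N, or if a joint passes its speed limit or range.

## Working session

There is one attempt and no reset: what is moved stays moved. The work goes in short steps, Python scripts to look and compute and a tool call to move; the robot and the scene stay as the last step left them, time stands still between calls to the robot, and variables do not carry over. Pictures are saved under pics/ and viewed, at most 10 in all, crops included, and the job is handed in when it is done.

Besides the shell and the picture viewer there is one more tool, called as a command line: name --argument value ..., lists and objects as JSON in quotes. apply_moves: Moves the arm, as the interface text tells. Its arguments: {"type":"object","properties":{"steps":{"type":"array","items":{"type":"array","items":{"type":"array","items":{"type":"number"}}}}},"required":["steps"]}

```bash
mkdir -p pics
python3 - <<'E'
from rig import bot
import cv2,numpy as np
s=bot.read_state();print({k:np.round(v,3).tolist() for k,v in s.items()})
ims=[bot.capture(n) for n in("scene","side","wrist")]
for n,i in zip(("scene","side","wrist"),ims):cv2.imwrite(f"pics/{n}0.png",i)
for n in("scene","side","wrist"):
  m=bot.camera_model(n);print(n,{k:np.round(v,4).tolist() if not isinstance(v,str) else v for k,v in m.items()})
E
```

```text
{'time_s': 0.0, 'joint_positions': [63.628, 30.277, 82.158, 0.0, 67.689, -10.227], 'qvel': [0.023, 0.003, -0.026, 0.046, 0.0, -0.046], 'tau': [0.0, -44.005, -17.658, 0.063, 0.058, -0.0], 'position': [0.173, 0.6, 0.233], 'tcp_rot': [[-0.961, 0.278, -0.001], [0.278, 0.961, -0.002], [0.0, -0.002, -1.0]], 'force': [-0.33, -0.455, 0.339], 'moment': [0.016, -0.026, 0.036], 'grasp_force': 0.0, 'opening': 0.999}
scene {'intrinsics': [[397.5254, 0.0, 283.4051], [0.0, 397.5254, 210.9565], [0.0, 0.0, 1.0]], 'R': [[0.5967, 0.8025, -0.0024], [0.4529, -0.3392, -0.8245], [-0.6625, 0.4909, -0.5658]], 't': [-0.3476, -0.1685, 1.3315]}
side {'intrinsics': [[439.1082, 0.0, 279.2781], [0.0, 439.1082, 211.5076], [0.0, 0.0, 1.0]], 'R': [[-0.9364, -0.3505, 0.0148], [-0.1924, 0.4777, -0.8572], [0.2934, -0.8055, -0.5148]], 't': [0.5292, 0.1745, 0.9231]}
wrist {'intrinsics': [[325.1923, 0.0, 288.0564], [0.0, 325.1923, 210.3162], [0.0, 0.0, 1.0]], 'R': [[0.2776, 0.9607, -0.0023], [0.9311, -0.2685, 0.2469], [0.2366, -0.0707, -0.969]], 't': [-0.6232, -0.03, 0.3902]}
```

View pics/scene0.png

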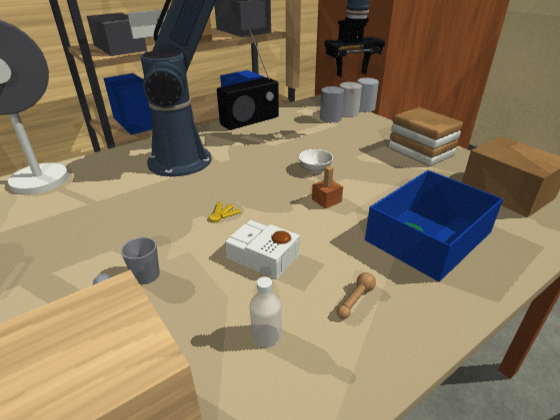

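View pics/side0.png

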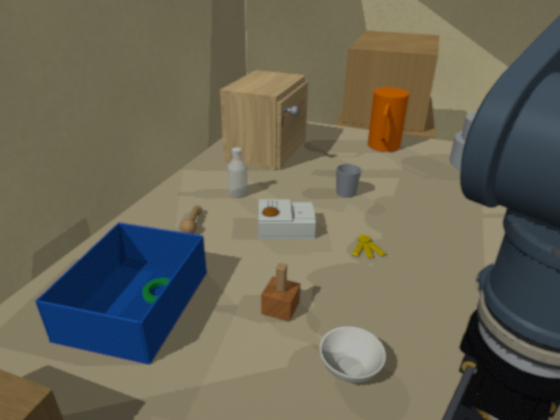

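The scene view shows the block at about (327,193) with the pin's top at (329,169), and the soother at (263,247) with its recess near (250,235). In the side view the pin's top is at (282,266) and the recess near (299,212).

```bash
cat > h.py <<'E'
from rig import bot
import cv2,numpy as np
def ray(n,uv,m=None):
    m=m or bot.camera_model(n);K=np.array(m["intrinsics"]);R=np.array(m["R"]);t=np.array(m["t"])
    d=np.array([(uv[0]-K[0,2])/K[0,0],(uv[1]-K[1,2])/K[1,1]])
    if n=="wrist":
        r=np.hypot(*d);v=np.r_[d/max(r,1e-9)*np.sin(r),np.cos(r)]
    else: v=np.r_[d,1]
    return -R.T@t, R.T@v
def onz(n,uv,z,m=None):
    c,v=ray(n,uv,m);return c+v*(z-c[2])/v[2]
def proj(n,X,m=None):
    m=m or bot.camera_model(n);K=np.array(m["intrinsics"]);p=np.array(m["R"])@np.asarray(X,float)+np.array(m["t"])
    if n=="wrist":
        r=np.hypot(p[0],p[1]);a=np.arctan2(r,p[2]);q=p[:2]/max(r,1e-9)*a
    else:q=p[:2]/p[2]
    return K[0,0]*q+K[:2,2]
def shift(target):
    "cm in tool axes from measured TCP to world target"
    s=bot.read_state();return np.round(np.array(s["tcp_rot"]).T@(np.array(target)-np.array(s["position"]))*100,2)
E
python3 - <<'E'
from h import *
for n,a,b in(("scene",(329,168),(250,235)),("side",(282,266),(299,212))):
    print(n,onz(n,a,.106),onz(n,b,.049))
a=cv2.imread("pics/scene0.png")[155:285,210:350];b=cv2.imread("pics/side0.png")[180:330,230:330]
a=cv2.resize(a,None,fx=3.4,fy=3.4,interpolation=2);b=cv2.resize(b,None,fx=3,fy=3,interpolation=2)
c=np.zeros((450,780,3),np.uint8);c[:a.shape[0],:a.shape[1]]=a;c[:b.shape[0],480:480+b.shape[1]]=b
cv2.imwrite("pics/crop0.png",c)
E
```

```text
scene [0.48158941 0.22750313 0.106     ] [ 0.53725091 -0.0622273   0.049     ]
side [0.47525812 0.22995841 0.106     ] [ 0.53518367 -0.05929805  0.049     ]
```

View pics/crop0.png

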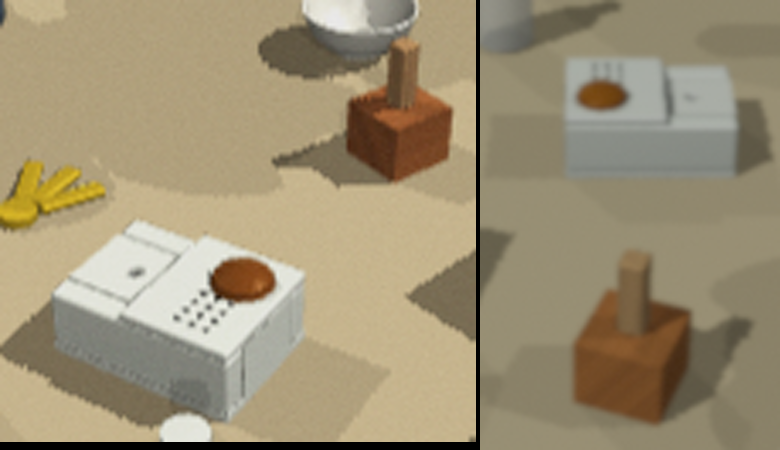

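Run:
```python
from h import *
print(shift([.43,.14,.22]))
```

```text
[-37.42 -37.04   1.33]
```

apply_moves --steps '[[[-3,-3,0.1,0,0,0,1],[-8,-8,0.3,0,0,0,1],[-13,-13,0.5,0,0,0,1],[-18,-18,0.7,0,0,0,1],[-23,-23,0.9,0,0,0,1],[-28,-28,1,0,0,0,1],[-33,-33,1.2,0,0,0,1],[-36.4,-36,1.3,0,0,0,1],[-37.4,-37,1.3,0,0,0,1],[-37.4,-37,1.3,0,0,0,1],[-37.4,-37,1.3,0,0,0,1]]]'

```text
time_s: 1.52
position: [0.4295, 0.1411, 0.2203]
tcp_rot: [[-0.96, 0.279, -0.001], [0.279, 0.96, 0.0], [0.001, -0.0, -1.0]]
force: [-0.2, 0.5, 0.9]
opening: 0.997
grasp_force: 0.0
```

Run:
```python
from h import *
import json
m=bot.camera_model("wrist");im=bot.capture("wrist");cv2.imwrite("pics/w1.png",im)
json.dump({k:np.array(m[k]).tolist() for k in("intrinsics","R","t")},open("w1.json","w"))
print(proj("wrist",[.478,.228,.106],m),proj("wrist",[.536,-.06,.049],m))
cv2.imwrite("pics/w1v.png",cv2.resize(im,(800,600),interpolation=2))
```

```text
[397.2825346  234.49310015] [158.00666611 321.70725452]
```

View pics/w1v.png

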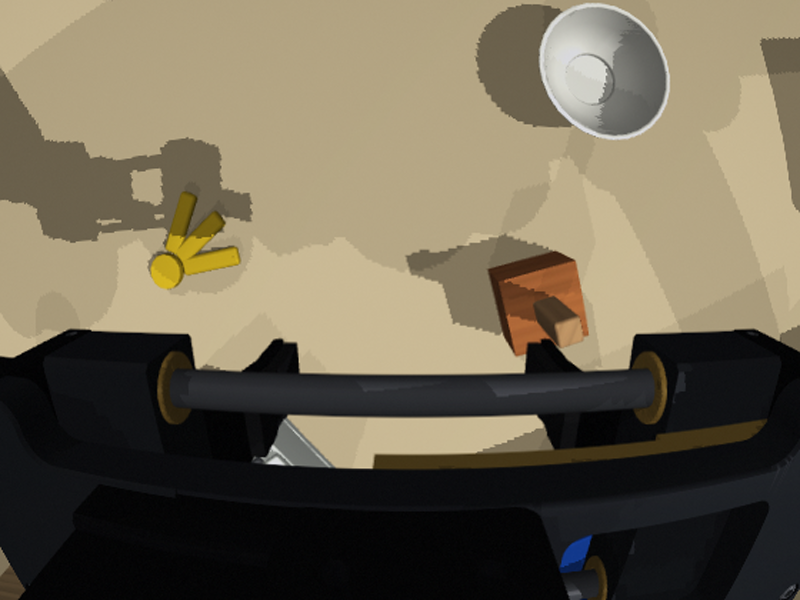

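The wrist view shows the block with its top corners near (497,282), (577,262) and (588,336), and the handle's top face around (566,332). I'll enlarge it to read the corners.

Run:
```python
from h import *
im=cv2.imread("pics/w1.png")[170:255,335:425]
cv2.imwrite("pics/w1c.png",cv2.resize(im,None,fx=7,fy=7,interpolation=2))
```

```text
(no output)
```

View pics/w1c.png

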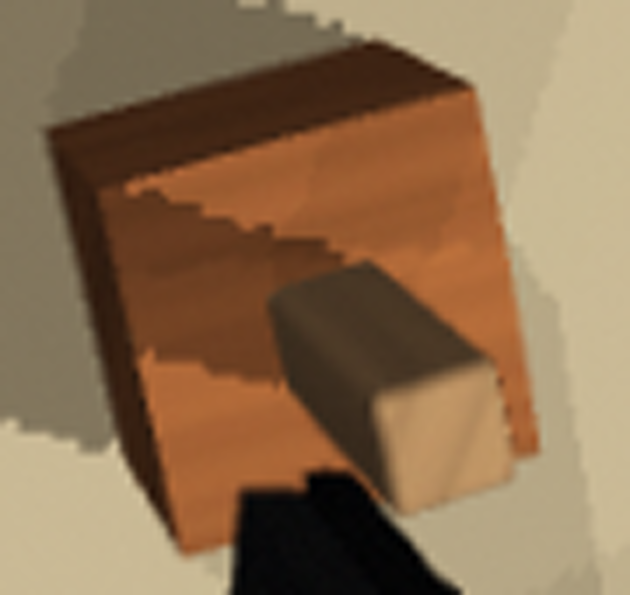

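Run:
```python
from h import *
import json
m=json.load(open("w1.json"))
P=lambda l,z:np.array([onz("wrist",(335+u/7-.43,170+v/7-.43),z,m) for u,v in l])
for l,z in(([(102,190),(473,88),(540,452),(183,552)],.05),([(375,395),(490,358),(512,475),(402,515)],.106)):
    q=P(l,z);e=np.roll(q,-1,0)-q
    print(q.mean(0),np.linalg.norm(e,axis=1),np.degrees(np.arctan2(e[:,1],e[:,0]))%90)
print(P([(270,300),(372,262)],.05))
```

```text
[0.47635303 0.22947745 0.05      ] [0.05879181 0.05959727 0.05942273 0.05875751] [89.61550654 89.92168346 88.805829   89.31661776]
[0.47584253 0.22928866 0.106     ] [0.01595408 0.01649618 0.01566826 0.01701469] [1.14349811 0.68836124 3.03895654 1.69356598]
[[0.46992816 0.2211666  0.05      ]
 [0.46865618 0.23789196 0.05      ]]
```

```bash
python3 - <<'E'
from h import *
P=lambda l,z:np.array([onz("scene",(210+u/3.4-.35,155+v/3.4-.35),z) for u,v in l])
q=P([(57,293),(137,222),(120,318)],.05);print(q)
r=P([(228,352),(304,273),(207,236),(124,316)],.058);print(r)
s=P([(58,345),(222,418)],0);print(s)
for a,b in((q[0],q[1]),(r[0],r[1]),(r[1],r[2]),(r[2],r[3]),(r[3],r[0]),s,(q[0],q[2])):
  e=b-a;print(np.linalg.norm(e),np.degrees(np.arctan2(e[1],e[0]))%90)
print(P([(137,272)],.049))
E
python3 - <<'E'
import sys;sys.path.insert(0,".")
from h import *
print(shift([.4763,.2294,.14]))
E
```

```text
[[ 0.52446938 -0.11714013  0.05      ]
 [ 0.48819795 -0.03087375  0.05      ]
 [ 0.57153046 -0.09736724  0.05      ]]
[[ 0.64789419 -0.06598224  0.058     ]
 [ 0.61385393  0.02119531  0.058     ]
 [ 0.54093384 -0.00669025  0.058     ]
 [ 0.57980759 -0.09900075  0.058     ]]
[[ 0.51780823 -0.11730572  0.        ]
 [ 0.64349949 -0.06843395  0.        ]]
0.09358153821491033 22.804733285161532
0.09358773370427995 21.329176229810074
0.0780701180431756 20.92748396920004
0.100161845666393 22.836905490550038
0.07567038160487771 25.871004856630602
0.1348582377123835 21.247272982843885
0.05104618074635894 22.789890383826876
[[ 0.53606502 -0.06161987  0.049     ]]
[-2.1   9.75  8.03]
```

apply_moves --steps '[[[-0.3,1,0,0,0,8,1],[-0.6,2.5,0,0,0,17,1],[-1,4,1,0,0,27,1],[-1.3,5.5,2,0,0,37,1],[-1.6,7,3,0,0,47,1],[-1.9,8.5,4,0,0,57,1],[-2.1,9.5,5,0,0,66,1],[-2.1,9.75,6,0,0,73.3,1],[-2.1,9.75,7.5,0,0,73.3,1],[-2.1,9.75,9,0,0,73.3,1],[-2.1,9.75,9,0,0,73.3,1],[-2.1,9.75,9,0,0,73.3,1]]]'

```text
time_s: 3.08
position: [0.4775, 0.2287, 0.1305]
tcp_rot: [[-0.01, 1.0, 0.0], [1.0, 0.01, -0.0], [-0.0, 0.0, -1.0]]
force: [0.3, 0.3, 0.8]
opening: 0.998
grasp_force: 0.0
```

Run:
```python
from h import *
s=bot.read_state();print(s["position"],np.round(s["tcp_rot"],4),np.round(s["joint_positions"],1),s["force"])
print(shift([.4763,.2294,.0645]))
```

```text
[0.47748657 0.22871257 0.13054481] [[-0.0101  0.9999  0.    ]
 [ 0.9999  0.0101 -0.    ]
 [-0.      0.     -1.    ]] [ 13.5  31.6 101.3  -0.   47.2  12.9] [0.33786565 0.30404468 0.82610672]
[ 0.07 -0.12  6.6 ]
```

apply_moves --steps '[[[0.05,-0.1,1.5,0,0,0,1],[0.05,-0.1,3.5,0,0,0,1],[0.05,-0.1,5.5,0,0,0,0.3],[0.05,-0.1,6.6,0,0,0,0],[0.05,-0.1,6.6,0,0,0,-0.3],[0.05,-0.1,6.6,0,0,0,-0.5],[0.05,-0.1,6.6,0,0,0,-0.7],[0.05,-0.1,6.6,0,0,0,-1],[0.05,-0.1,6.6,0,0,0,-1],[0.05,-0.1,6.6,0,0,0,-1],[0.05,-0.1,6.6,0,0,0,-1]]]'

```text
time_s: 4.45
position: [0.4765, 0.2293, 0.0647]
tcp_rot: [[-0.01, 1.0, 0.0], [1.0, 0.01, 0.0], [0.0, 0.0, -1.0]]
force: [0.8, 0.0, 1.8]
opening: 0.208
grasp_force: 30.0
```

apply_moves --steps '[[[0,0,-0.7,0,0,0,-1],[0,0,-2.5,0,0,0,-1],[0,0,-4.5,0,0,0,-1],[0,0,-6.5,0,0,0,-1],[-1,0.2,-8,0,0,0,-1],[-4,0.9,-8.5,0,0,-2,-1],[-8,1.8,-8.5,0,0,-5,-1],[-12,2.7,-8.5,0,0,-8,-1],[-16,3.6,-8.5,0,0,-11,-1],[-20,4.5,-8.5,0,0,-14,-1],[-24,5.4,-8.5,0,0,-17,-1],[-28,6.3,-8.5,0,0,-19,-1],[-31,6.9,-8.5,0,0,-21,-1],[-33,7.4,-8.5,0,0,-21.4,-1],[-33.7,7.5,-8.5,0,0,-21.4,-1],[-33.7,7.5,-8.5,0,0,-21.4,-1],[-33.7,7.5,-8.5,0,0,-21.4,-1]]]'

```text
time_s: 6.58
position: [0.554, -0.1061, 0.1495]
tcp_rot: [[-0.374, 0.927, -0.001], [0.927, 0.374, 0.001], [0.001, -0.001, -1.0]]
force: [0.4, -0.2, -0.2]
opening: 0.205
grasp_force: 30.0
```

Run:
```python
from h import *
import json
s=bot.read_state();print(s["position"],np.round(s["tcp_rot"],4).tolist(),s["force"],s["opening"])
m=bot.camera_model("wrist");im=bot.capture("wrist");cv2.imwrite("pics/w2.png",im)
json.dump({k:np.array(m[k]).tolist() for k in("intrinsics","R","t")},open("w2.json","w"))
R=np.array(s["tcp_rot"]);print(proj("wrist",np.array(s["position"])+R@[0,0,.0587],m),proj("wrist",[.536,-.06,.049],m))
cv2.imwrite("pics/w2v.png",cv2.resize(im,(800,600),interpolation=2))
```

```text
[ 0.55403664 -0.10611329  0.1494644 ] [[-0.3745, 0.9272, -0.001], [0.9272, 0.3745, 0.0006], [0.0009, -0.0007, -1.0]] [ 0.41816805 -0.2071304  -0.2427586 ] 0.20544322943019902
[288.91332998 229.1539765 ] [289.67247034 151.41739166]
```

View pics/w2v.png

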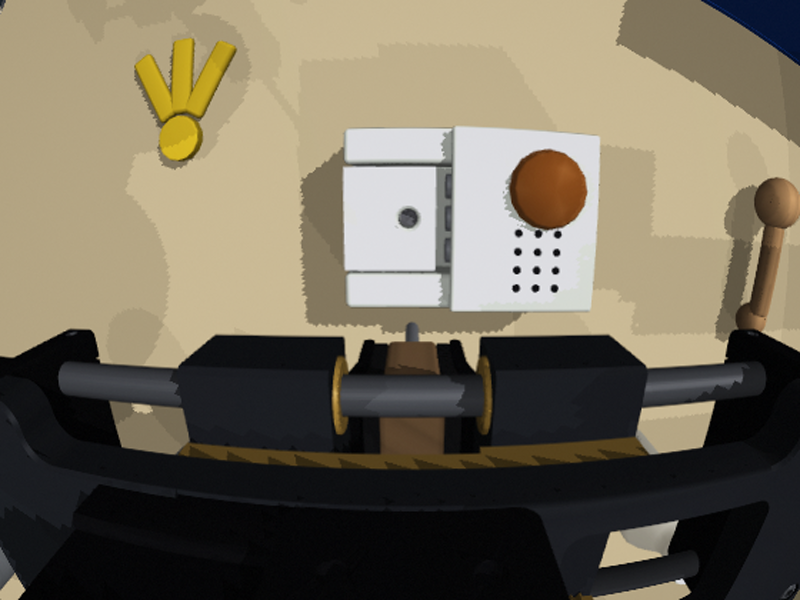

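The wrist view shows the recess near (408,217), the pin's tip at (412,326) where predicted, and the soother's sides nearly square to the picture. I'll refine the recess centre and yaw.

Run:
```python
from h import *
import json
m=json.load(open("w2.json"));g=cv2.imread("pics/w2.png",0)
x0,y0=274,140;c=g[y0:y0+25,x0:x0+25].astype(float);w=(c<170)
ys,xs=np.nonzero(w);print(w.sum(),np.ptp(xs)+1,np.ptp(ys)+1)
u=((xs.min()+xs.max())/2+x0,(ys.min()+ys.max())/2+y0);print(u)
X=onz("wrist",u,.049,m);print(X)
q=np.array([onz("wrist",np.array(p)*.7-.15,z,m) for p,z in(((345,166),.049),((345,269),.049),((436,167),.049),((436,270),.049),((455,127),.058),((599,136),.058),((590,311),.058),((452,309),.058))])
for a,b in((0,1),(2,3),(0,2),(1,3),(4,5),(7,6),(4,7),(5,6)):
  e=q[b]-q[a];print(np.linalg.norm(e)*1000,np.degrees(np.arctan2(e[1],e[0]))%90)
s=bot.read_state();R=np.array(s["tcp_rot"]);tip=np.array(s["position"])+R@[0,0,.0587]
print(np.round(R.T@(X-tip)*100,2))
c,v=ray("wrist",(288.5,228),m);print("tip seen",c+v*(tip[2]-c[2])/v[2],tip)
```

```text
184 15 15
(np.float64(286.0), np.float64(152.0))
[ 0.53354079 -0.06148362  0.049     ]
56.75665832533615 20.944177900045872
56.42279758220272 22.410344181407396
48.95928392286299 20.870872726981037
50.403745964533385 21.27348522418915
79.41826366961027 21.92193149572844
79.8930323786537 21.02439335351592
97.16431234116719 21.7525030852169
98.41552067656475 22.025352622199648
[ 4.9  -0.24  4.19]
tip seen [ 0.55340484 -0.10540424  0.09082916] [ 0.55413623 -0.10599584  0.09082916]
```

apply_moves --steps '[[[1,-0.05,0,0,0,0,-1],[2.5,-0.1,0,0,0,0,-1],[4,-0.2,0.5,0,0,0,-1],[4.8,-0.2,1.5,0,0,0,-1],[4.85,-0.2,2.5,0,0,0,-1],[4.85,-0.2,3.3,0,0,0,-1],[4.85,-0.2,3.5,0,0,0,-1],[4.85,-0.2,3.5,0,0,0,-1],[4.85,-0.2,3.5,0,0,0,-1]]]'

```text
time_s: 7.75
position: [0.535, -0.0631, 0.1148]
tcp_rot: [[-0.374, 0.928, 0.001], [0.928, 0.374, -0.0], [-0.0, 0.001, -1.0]]
force: [-0.4, 0.2, -0.2]
opening: 0.203
grasp_force: 30.0
```

Run:
```python
from h import *
s=bot.read_state();R=np.array(s["tcp_rot"]);p=np.array(s["position"]);print(p,p+R@[0,0,.0587],s["force"])
ims=[]
for n,f in(("wrist",0),("scene",1),("side",1)):
    m=bot.camera_model(n);im=bot.capture(n);u=proj(n,[.5335,-.0615,.049],m);print(n,u)
    x,y=int(u[0]),int(u[1]);ims.append(cv2.resize(im[y-32:y+32,x-32:x+32],(260,260),interpolation=2))
    cv2.imwrite(f"pics/{n}3.png",im)
cv2.imwrite("pics/c3.png",np.hstack(ims))
```

```text
[ 0.53499188 -0.06313185  0.1147537 ] [ 0.53503085 -0.06314626  0.05605371] [-0.37007974  0.21649223 -0.16227164]
wrist [287.76032953 223.24692158]
scene [249.38840223 234.08535209]
side [299.91128659 211.70981005]
```

View pics/c3.png

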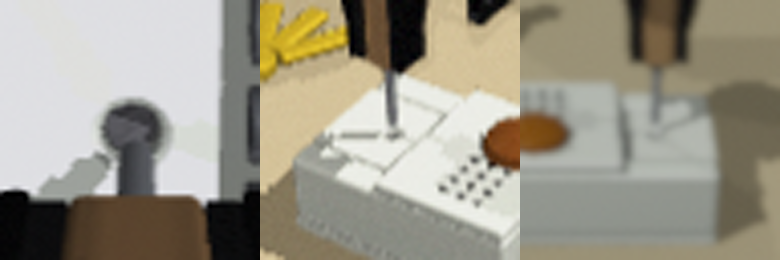

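The wrist crop shows the recess centred near (136,128) with the shank entering from below, in line sideways. Along tool x, the arm reads about 2 mm short.

Run:
```python
from h import *
m=bot.camera_model("wrist")
print(proj("wrist",[.53503,-.06315,.05605],m),proj("wrist",[.5335,-.0615,.049],m))
g=cv2.imread("pics/wrist3.png",0)
print(g[205:245:2,276:304:2])
for n,m in(("scene",0),("side",0)):
  print(n,proj(n,[.53503,-.06315,.05605]))
```

```text
[288.98441684 229.43841371] [287.81229879 223.48293611]
[[222 222 223 223 223 222 223 223 223 222 223 222 223 223]
 [222 222 222 223 223 223 223 223 223 223 222 223 223 222]
 [222 221 221 222 222 222 223 223 223 223 223 222 223 222]
 [222 222 222 222 223 223 223 224 223 222 223 222 223 223]
 [221 221 221 222 222 223 222 223 222 223 223 222 223 223]
 [222 221 221 218 193 164 168 182 218 223 222 223 223 223]
 [223 222 212 154  96  51  57  76 136 207 223 223 222 223]
 [223 215 172  81  57  60  59  59  51 141 211 223 223 223]
 [222 210 132  88  88  85  87  60  56 104 173 217 223 220]
 [222 217 119  84  88  82  93  92  56  93 162 216 216 216]
 [223 221 147  76  82  88  82  77  62 117 170 215 216 216]
 [222 219 192 117  69  55  71  84  84 145 189 216 216 216]
 [221 145 117 166  92  56  71  86 126 185 217 223 222 220]
 [159 158 145 181 107  58  72  85 113 214 223 222 223 222]
 [158 158 158 222  79  59  73  85 122 222 223 223 222 223]
 [159 158 197 222  78  60  73  86 121 222 223 223 223 223]
 [159 196 222 222  78  60  74  86 103 222 223 222 222 222]
 [ 82 101 106 108  67  68  71  73  75 108 108 106 104 143]
 [ 59  61  68  70  72  71  71  72  71  72  70  67  68  70]
 [ 60  63  68  72  71  70  71  71  72  71  70  68  66  68]]
scene [248.98610223 232.24972652]
side [299.64707252 208.87096945]
```

apply_moves --steps '[[[0.1,-0.03,0,0,0,0,-1],[0.2,-0.05,0,0,0,0,-1],[0.2,-0.05,0,0,0,0,-1],[0.2,-0.05,0.2,0,0,0,-1],[0.2,-0.05,0.4,0,0,0,-1],[0.2,-0.05,0.6,0,0,0,-1],[0.2,-0.05,0.75,0,0,0,-1],[0.2,-0.05,0.85,0,0,0,-1],[0.2,-0.05,0.95,0,0,0,-1],[0.2,-0.05,0.95,0,0,0,-1]]]'

```text
time_s: 9.15
position: [0.5334, -0.0611, 0.105]
tcp_rot: [[-0.374, 0.927, -0.0], [0.927, 0.374, 0.0], [0.0, -0.0, -1.0]]
force: [0.7, 0.7, -0.8]
opening: 0.205
grasp_force: 30.0
```

apply_moves --steps '[[[0,0,0.1,0,0,0,-1],[0,0,0.2,0,0,0,-1],[0,0,0.3,0,0,0,-1],[0,0,0.37,0,0,0,-1],[0,0,0.44,0,0,0,-1],[0,0,0.5,0,0,0,-1],[0,0,0.5,0,0,0,-1],[0,0,0.5,0,0,0,-1]]]'

```text
time_s: 10.15
position: [0.5335, -0.0612, 0.1001]
tcp_rot: [[-0.374, 0.927, 0.0], [0.927, 0.374, -0.0], [-0.0, -0.0, -1.0]]
force: [0.3, 0.3, 1.7]
opening: 0.203
grasp_force: 30.0
```

apply_moves --steps '[[[0,0,0.05,0,0,0,-1],[0,0,0.1,0,0,0,-1],[0,0,0.12,0,0,0,-1],[0,0,0.12,0,0,0,-1]]]'

```text
time_s: 10.65
position: [0.5335, -0.0611, 0.0988]
tcp_rot: [[-0.374, 0.927, 0.0], [0.927, 0.374, -0.0], [-0.0, 0.0, -1.0]]
force: [0.2, 0.8, 1.6]
opening: 0.205
grasp_force: 30.0
```

apply_moves --steps '[[[0,0,0.05,0,0,0,-1],[0,0,0.1,0,0,0,-1],[0,0,0.12,0,0,0,-1],[0,0,0.12,0,0,0,-1]]]'

```text
time_s: 11.15
position: [0.5335, -0.0611, 0.0976]
tcp_rot: [[-0.374, 0.927, 0.0], [0.927, 0.374, -0.0], [-0.0, 0.0, -1.0]]
force: [0.5, -0.8, 2.7]
opening: 0.207
grasp_force: 30.0
```

apply_moves --steps '[[[0,0,0.05,0,0,0,-1],[0,0,0.1,0,0,0,-1],[0,0,0.12,0,0,0,-1],[0,0,0.12,0,0,0,-1]]]'

```text
time_s: 11.65
position: [0.5335, -0.0611, 0.0964]
tcp_rot: [[-0.374, 0.927, 0.0], [0.927, 0.374, -0.0], [-0.0, 0.0, -1.0]]
force: [0.1, 0.2, 1.7]
opening: 0.201
grasp_force: 30.0
```

apply_moves --steps '[[[0,0,0.05,0,0,0,-1],[0,0,0.1,0,0,0,-1],[0,0,0.1,0,0,0,-1]]]'

```text
time_s: 12.02
position: [0.5335, -0.0611, 0.0954]
tcp_rot: [[-0.374, 0.927, 0.0], [0.927, 0.374, -0.0], [-0.0, 0.0, -1.0]]
force: [0.2, 0.2, 2.9]
opening: 0.209
grasp_force: 30.0
```

apply_moves --steps '[[[0,0,0.05,0,0,0,-1],[0,0,0.1,0,0,0,-1],[0,0,0.1,0,0,0,-1]]]'

```text
time_s: 12.4
position: [0.5335, -0.0611, 0.0944]
tcp_rot: [[-0.374, 0.927, 0.0], [0.927, 0.374, -0.0], [-0.0, 0.0, -1.0]]
force: [0.8, -0.3, 1.6]
opening: 0.206
grasp_force: 30.0
```

apply_moves --steps '[[[0,0,0.05,0,0,0,-1],[0,0,0.1,0,0,0,-1],[0,0,0.1,0,0,0,-1]]]'

```text
time_s: 12.78
position: [0.5335, -0.0611, 0.0935]
tcp_rot: [[-0.374, 0.927, 0.0], [0.927, 0.374, -0.0], [-0.0, 0.0, -1.0]]
force: [-0.3, 0.3, 2.4]
opening: 0.203
grasp_force: 30.0
```

apply_moves --steps '[[[0,0,0.04,0,0,0,-1],[0,0,0.08,0,0,0,-1],[0,0,0.08,0,0,0,-1]]]'

```text
time_s: 13.15
position: [0.5335, -0.0611, 0.0926]
tcp_rot: [[-0.374, 0.927, 0.0], [0.927, 0.374, -0.0], [-0.0, 0.0, -1.0]]
force: [0.3, -0.6, 2.1]
opening: 0.201
grasp_force: 30.0
```

apply_moves --steps '[[[0,0,0.04,0,0,0,-1],[0,0,0.08,0,0,0,-1],[0,0,0.08,0,0,0,-1]]]'

```text
time_s: 13.52
position: [0.5335, -0.0611, 0.0918]
tcp_rot: [[-0.374, 0.927, -0.0], [0.927, 0.374, 0.0], [0.0, -0.0, -1.0]]
force: [-0.0, -0.5, 2.3]
opening: 0.204
grasp_force: 30.0
```

apply_moves --steps '[[[0,0,0.04,0,0,0,-1],[0,0,0.07,0,0,0,-1],[0,0,0.07,0,0,0,-1]]]'

```text
time_s: 13.9
position: [0.5335, -0.0611, 0.0912]
tcp_rot: [[-0.374, 0.927, 0.0], [0.927, 0.374, -0.0], [-0.0, 0.0, -1.0]]
force: [-0.0, -0.6, 3.5]
opening: 0.2
grasp_force: 30.0
```

apply_moves --steps '[[[0,0,0.03,0,0,0,-1],[0,0,0.03,0,0,0,-1],[0,0,0.03,0,0,0,-1]]]'

```text
time_s: 14.28
position: [0.5335, -0.0611, 0.091]
tcp_rot: [[-0.374, 0.927, 0.0], [0.927, 0.374, -0.0], [-0.0, 0.0, -1.0]]
force: [-1.2, -0.2, 5.1]
opening: 0.207
grasp_force: 30.0
```

apply_moves --steps '[[[0,0,0.03,0,0,0,-1],[0,0,0.03,0,0,0,-1],[0,0,0.03,0,0,0,-1]]]'

```text
time_s: 14.65
position: [0.5335, -0.0611, 0.0909]
tcp_rot: [[-0.374, 0.927, 0.0], [0.927, 0.374, -0.0], [-0.0, 0.0, -1.0]]
force: [-0.1, 0.4, 6.7]
opening: 0.207
grasp_force: 30.0
```

apply_moves --steps '[[[0,-0.06,0,0,0,0,-1],[0,-0.12,0,0,0,0,-1],[0,-0.18,0,0,0,0,-1],[0,-0.24,0,0,0,0,-1],[0,-0.3,0,0,0,0,-1],[0,-0.3,0,0,0,0,-1]]]'

```text
time_s: 15.4
position: [0.5319, -0.0624, 0.091]
tcp_rot: [[-0.374, 0.928, 0.003], [0.928, 0.374, -0.0], [-0.001, 0.003, -1.0]]
force: [0.9, 0.9, 6.2]
opening: 0.201
grasp_force: 30.0
```

apply_moves --steps '[[[0,-0.05,0,0,0,0,-1],[0,-0.1,0,0,0,0,-1],[0,-0.1,0,0,0,0,-1]]]'

```text
time_s: 15.78
position: [0.5311, -0.0628, 0.091]
tcp_rot: [[-0.374, 0.928, 0.003], [0.928, 0.374, -0.001], [-0.002, 0.003, -1.0]]
force: [1.0, 1.1, 6.3]
opening: 0.206
grasp_force: 30.0
```

apply_moves --steps '[[[0,-0.05,0,0,0,0,-1],[0,-0.1,0,0,0,0,-1],[0,-0.1,0,0,0,0,-1]]]'

```text
time_s: 16.15
position: [0.5303, -0.0631, 0.091]
tcp_rot: [[-0.373, 0.928, 0.003], [0.928, 0.373, -0.0], [-0.002, 0.003, -1.0]]
force: [2.2, 0.4, 5.7]
opening: 0.21
grasp_force: 30.0
```

apply_moves --steps '[[[0,-0.05,0,0,0,0,-1],[0,-0.1,0,0,0,0,-1],[0,-0.1,0,0,0,0,-1]]]'

```text
time_s: 16.52
position: [0.5294, -0.0636, 0.091]
tcp_rot: [[-0.373, 0.928, 0.003], [0.928, 0.373, -0.0], [-0.002, 0.003, -1.0]]
force: [1.2, 0.6, 5.1]
opening: 0.203
grasp_force: 30.0
```

apply_moves --steps '[[[0,-0.05,0.01,0,0,0,-1],[0,-0.1,0.02,0,0,0,-1],[0,-0.1,0.02,0,0,0,-1]]]'

```text
time_s: 16.9
position: [0.5287, -0.0638, 0.091]
tcp_rot: [[-0.373, 0.928, 0.004], [0.928, 0.373, -0.0], [-0.002, 0.004, -1.0]]
force: [2.7, 1.8, 6.7]
opening: 0.203
grasp_force: 30.0
```

apply_moves --steps '[[[0,-0.05,0.01,0,0,0,-1],[0,-0.1,0.02,0,0,0,-1],[0,-0.1,0.02,0,0,0,-1]]]'

```text
time_s: 17.27
position: [0.528, -0.0642, 0.0909]
tcp_rot: [[-0.373, 0.928, 0.005], [0.928, 0.373, -0.0], [-0.002, 0.004, -1.0]]
force: [3.7, 2.2, 7.1]
opening: 0.199
grasp_force: 30.0
```

apply_moves --steps '[[[0,-0.05,0,0,0,0,-1],[0,-0.1,0,0,0,0,-1],[0,-0.1,0,0,0,0,-1]]]'

```text
time_s: 17.65
position: [0.5271, -0.0645, 0.0909]
tcp_rot: [[-0.373, 0.928, 0.005], [0.928, 0.373, -0.0], [-0.002, 0.004, -1.0]]
force: [3.9, 2.1, 7.8]
opening: 0.205
grasp_force: 30.0
```

Run:
```python
from h import *
s=bot.read_state();print(s["position"],s["force"],s["moment"])
im=bot.capture("wrist");cv2.imwrite("pics/w4.png",im)
cv2.imwrite("pics/w4c.png",cv2.resize(im[160:260,220:340],None,fx=5,fy=5,interpolation=2))
```

```text
[ 0.52712891 -0.06453489  0.09093031] [3.88477236 2.0501815  7.82878146] [ 0.44481379 -0.7010885   0.02482665]
```

View pics/w4c.png

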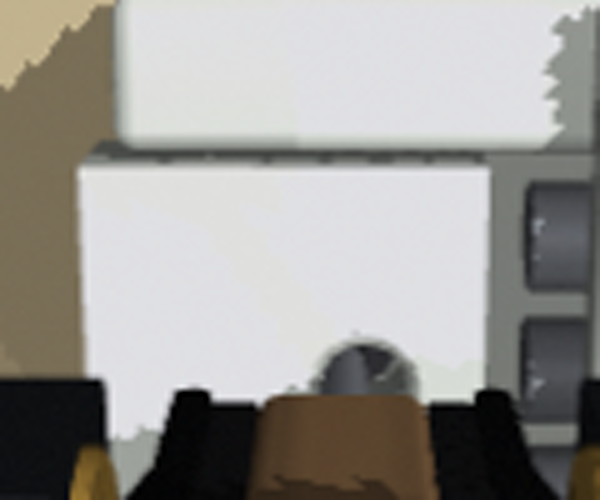

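The crop shows the tray's end about 8 px (roughly 5 mm) past the wall, with the pin against the hole's left side. The button is released and the tray is moving.

apply_moves --steps '[[[0,-0.07,0,0,0,0,-1],[0,-0.14,0,0,0,0,-1],[0,-0.22,0,0,0,0,-1],[0,-0.3,0,0,0,0,-1],[0,-0.3,0,0,0,0,-1]]]'

```text
time_s: 18.32
position: [0.5244, -0.0657, 0.0909]
tcp_rot: [[-0.373, 0.928, 0.005], [0.928, 0.373, -0.0], [-0.002, 0.004, -1.0]]
force: [2.8, 1.6, 6.8]
opening: 0.21
grasp_force: 30.0
```

apply_moves --steps '[[[0,-0.07,0,0,0,0,-1],[0,-0.14,0,0,0,0,-1],[0,-0.22,0,0,0,0,-1],[0,-0.3,0,0,0,0,-1],[0,-0.3,0,0,0,0,-1]]]'

```text
time_s: 18.95
position: [0.5217, -0.0667, 0.0909]
tcp_rot: [[-0.373, 0.928, 0.005], [0.928, 0.373, -0.0], [-0.002, 0.004, -1.0]]
force: [3.0, 3.1, 7.2]
opening: 0.204
grasp_force: 30.0
```

apply_moves --steps '[[[0,-0.07,0,0,0,0,-1],[0,-0.14,0,0,0,0,-1],[0,-0.22,0,0,0,0,-1],[0,-0.3,0,0,0,0,-1],[0,-0.3,0,0,0,0,-1]]]'

```text
time_s: 19.58
position: [0.5189, -0.0679, 0.0909]
tcp_rot: [[-0.373, 0.928, 0.005], [0.928, 0.373, -0.0], [-0.002, 0.005, -1.0]]
force: [3.8, 1.8, 7.5]
opening: 0.206
grasp_force: 30.0
```

apply_moves --steps '[[[0,-0.07,0,0,0,0,-1],[0,-0.14,0,0,0,0,-1],[0,-0.22,0,0,0,0,-1],[0,-0.3,0,0,0,0,-1],[0,-0.3,0,0,0,0,-1]]]'

```text
time_s: 20.2
position: [0.5161, -0.069, 0.0909]
tcp_rot: [[-0.373, 0.928, 0.005], [0.928, 0.373, -0.0], [-0.002, 0.005, -1.0]]
force: [4.1, 3.2, 6.7]
opening: 0.203
grasp_force: 30.0
```

apply_moves --steps '[[[0,-0.07,0,0,0,0,-1],[0,-0.14,0,0,0,0,-1],[0,-0.22,0,0,0,0,-1],[0,-0.3,0,0,0,0,-1],[0,-0.3,0,0,0,0,-1]]]'

```text
time_s: 20.82
position: [0.5134, -0.0701, 0.091]
tcp_rot: [[-0.373, 0.928, 0.005], [0.928, 0.373, -0.0], [-0.002, 0.005, -1.0]]
force: [3.5, 3.2, 6.9]
opening: 0.208
grasp_force: 30.0
```

apply_moves --steps '[[[0,-0.07,0,0,0,0,-1],[0,-0.14,0,0,0,0,-1],[0,-0.22,0,0,0,0,-1],[0,-0.3,0,0,0,0,-1],[0,-0.3,0,0,0,0,-1]]]'

```text
time_s: 21.45
position: [0.5107, -0.0712, 0.091]
tcp_rot: [[-0.373, 0.928, 0.005], [0.928, 0.373, -0.0], [-0.002, 0.005, -1.0]]
force: [3.5, 3.2, 7.8]
opening: 0.205
grasp_force: 30.0
```

apply_moves --steps '[[[0,-0.07,0,0,0,0,-1],[0,-0.14,0,0,0,0,-1],[0,-0.22,0,0,0,0,-1],[0,-0.3,0,0,0,0,-1],[0,-0.3,0,0,0,0,-1]]]'

```text
time_s: 22.08
position: [0.5079, -0.0723, 0.091]
tcp_rot: [[-0.373, 0.928, 0.005], [0.928, 0.373, -0.0], [-0.002, 0.005, -1.0]]
force: [3.5, 2.2, 7.6]
opening: 0.203
grasp_force: 30.0
```

apply_moves --steps '[[[0,-0.07,0,0,0,0,-1],[0,-0.14,0,0,0,0,-1],[0,-0.22,0,0,0,0,-1],[0,-0.3,0,0,0,0,-1],[0,-0.3,0,0,0,0,-1]]]'

```text
time_s: 22.7
position: [0.5051, -0.0734, 0.091]
tcp_rot: [[-0.373, 0.928, 0.005], [0.928, 0.373, -0.0], [-0.002, 0.005, -1.0]]
force: [3.6, 3.0, 7.6]
opening: 0.204
grasp_force: 30.0
```

apply_moves --steps '[[[0,-0.07,0,0,0,0,-1],[0,-0.14,0,0,0,0,-1],[0,-0.22,0,0,0,0,-1],[0,-0.3,0,0,0,0,-1],[0,-0.3,0,0,0,0,-1]]]'

```text
time_s: 23.32
position: [0.5023, -0.0745, 0.091]
tcp_rot: [[-0.373, 0.928, 0.005], [0.928, 0.373, -0.0], [-0.002, 0.005, -1.0]]
force: [4.2, 3.3, 7.1]
opening: 0.204
grasp_force: 30.0
```

apply_moves --steps '[[[0,-0.07,-0.02,0,0,0,-1],[0,-0.14,-0.04,0,0,0,-1],[0,-0.22,-0.05,0,0,0,-1],[0,-0.3,-0.05,0,0,0,-1],[0,-0.3,-0.05,0,0,0,-1]]]'

```text
time_s: 23.95
position: [0.499, -0.0758, 0.0912]
tcp_rot: [[-0.373, 0.928, 0.004], [0.928, 0.373, -0.0], [-0.002, 0.004, -1.0]]
force: [2.8, 2.6, 6.3]
opening: 0.211
grasp_force: 30.0
```

apply_moves --steps '[[[0,-0.08,0,0,0,0,-1],[0,-0.18,0,0,0,0,-1],[0,-0.28,0,0,0,0,-1],[0,-0.38,0,0,0,0,-1],[0,-0.48,0,0,0,0,-1],[0,-0.58,0,0,0,0,-1],[0,-0.68,0,0,0,0,-1],[0,-0.78,0,0,0,0,-1],[0,-0.88,0,0,0,0,-1],[0,-1,0,0,0,0,-1],[0,-1,0,0,0,0,-1]]]'

```text
time_s: 25.32
position: [0.4897, -0.0795, 0.0912]
tcp_rot: [[-0.373, 0.928, 0.004], [0.928, 0.373, -0.0], [-0.002, 0.004, -1.0]]
force: [2.7, 3.0, 6.0]
opening: 0.206
grasp_force: 30.0
```

apply_moves --steps '[[[0,-0.07,0,0,0,0,-1],[0,-0.14,0,0,0,0,-1],[0,-0.2,0,0,0,0,-1],[0,-0.2,0,0,0,0,-1]]]'

```text
time_s: 25.82
position: [0.4879, -0.0803, 0.0912]
tcp_rot: [[-0.373, 0.928, 0.004], [0.928, 0.373, -0.0], [-0.002, 0.004, -1.0]]
force: [3.9, 3.0, 6.6]
opening: 0.205
grasp_force: 30.0
```

apply_moves --steps '[[[0,-0.05,0,0,0,0,-1],[0,-0.1,0,0,0,0,-1],[0,-0.1,0,0,0,0,-1]]]'

```text
time_s: 26.2
position: [0.487, -0.0806, 0.0912]
tcp_rot: [[-0.373, 0.928, 0.004], [0.928, 0.373, -0.0], [-0.002, 0.004, -1.0]]
force: [2.9, 2.5, 5.9]
opening: 0.208
grasp_force: 30.0
```

apply_moves --steps '[[[0,-0.05,0,0,0,0,-1],[0,-0.1,0,0,0,0,-1],[0,-0.1,0,0,0,0,-1]]]'

```text
time_s: 26.58
position: [0.4861, -0.081, 0.0912]
tcp_rot: [[-0.373, 0.928, 0.004], [0.928, 0.373, -0.0], [-0.002, 0.004, -1.0]]
force: [2.8, 2.3, 6.1]
opening: 0.206
grasp_force: 30.0
```

apply_moves --steps '[[[0,-0.05,0,0,0,0,-1],[0,-0.1,0,0,0,0,-1],[0,-0.1,0,0,0,0,-1]]]'

```text
time_s: 26.95
position: [0.4852, -0.0814, 0.0912]
tcp_rot: [[-0.373, 0.928, 0.004], [0.928, 0.373, -0.0], [-0.002, 0.004, -1.0]]
force: [3.5, 2.4, 7.3]
opening: 0.201
grasp_force: 30.0
```

apply_moves --steps '[[[0,-0.05,0,0,0,0,-1],[0,-0.08,0,0,0,0,-1],[0,-0.08,0,0,0,0,-1]]]'

```text
time_s: 27.32
position: [0.4846, -0.0816, 0.0912]
tcp_rot: [[-0.373, 0.928, 0.004], [0.928, 0.373, -0.0], [-0.002, 0.004, -1.0]]
force: [4.4, 2.8, 5.3]
opening: 0.204
grasp_force: 30.0
```

apply_moves --steps '[[[0,-0.06,0,0,0,0,-1],[0,-0.06,0,0,0,0,-1],[0,-0.06,0,0,0,0,-1]]]'

```text
time_s: 27.7
position: [0.4845, -0.0818, 0.0913]
tcp_rot: [[-0.372, 0.928, 0.006], [0.928, 0.373, -0.0], [-0.002, 0.005, -1.0]]
force: [3.9, 3.4, 6.1]
opening: 0.205
grasp_force: 30.0
```

apply_moves --steps '[[[0,-0.06,0,0,0,0,-1],[0,-0.06,0,0,0,0,-1],[0,-0.06,0,0,0,0,-1]]]'

```text
time_s: 28.08
position: [0.4845, -0.082, 0.0913]
tcp_rot: [[-0.372, 0.928, 0.007], [0.928, 0.372, -0.0], [-0.003, 0.006, -1.0]]
force: [5.2, 5.1, 6.1]
opening: 0.207
grasp_force: 30.0
```

apply_moves --steps '[[[0,-0.05,0,0,0,0,-1],[0,-0.05,0,0,0,0,-1],[0,-0.05,0,0,0,0,-1]]]'

```text
time_s: 28.45
position: [0.4845, -0.0822, 0.0914]
tcp_rot: [[-0.372, 0.928, 0.008], [0.928, 0.372, -0.0], [-0.003, 0.007, -1.0]]
force: [5.9, 5.2, 5.1]
opening: 0.206
grasp_force: 30.0
```

apply_moves --steps '[[[0,0.06,-0.1,0,0,0,-1],[0,0.14,-0.25,0,0,0,-1],[0,0.22,-0.5,0,0,0,-1],[0,0.3,-0.8,0,0,0,-1],[0,0.35,-1.2,0,0,0,-1],[0,0.35,-1.7,0,0,0,-1],[0,0.35,-2.4,0,0,0,-1],[0,0.35,-3.4,0,0,0,-1],[0,0.35,-5,0,0,0,-1],[0,0.35,-6.8,0,0,0,-1],[0,0.35,-6.8,0,0,0,-1],[0,0.35,-6.8,0,0,0,-1]]]'

```text
time_s: 29.95
position: [0.4834, -0.0807, 0.1584]
tcp_rot: [[-0.374, 0.927, -0.002], [0.927, 0.374, 0.0], [0.001, -0.001, -1.0]]
force: [-0.4, 0.2, -1.3]
opening: 0.201
grasp_force: 30.0
```

Run:
```python
from h import *
s=bot.read_state();R=np.array(s["tcp_rot"]);p=np.array(s["position"]);print(p,R.round(4).tolist(),s["force"])
m=bot.camera_model("wrist");im=bot.capture("wrist");cv2.imwrite("pics/w5.png",im)
u=proj("wrist",p+R@[0,0,.0587],m);print("tip exp",u)
X=np.array([.5335,-.0615,.049])-.05*np.array([.9295,.369,0]);print("recess exp",proj("wrist",X,m),X)
t=cv2.resize(im,(560,420));t=t[80:300,150:430]
cv2.imwrite("pics/w5c.png",cv2.resize(t,None,fx=2.7,fy=2.7,interpolation=2))
# target over the block: grasp pose TCP .4765,.2293
T=np.array([.4765,.2293,p[2]]);print(R.T@(T-p)*100)
```

```text
[ 0.4834342  -0.08068068  0.15835178] [[-0.374, 0.9274, -0.0016], [0.9274, 0.374, 0.0004], [0.001, -0.0013, -1.0]] [-0.36126134  0.24070283 -1.31571104]
tip exp [288.92182309 229.17212815]
recess exp [293.33358549 211.49044366] [ 0.487025 -0.07995   0.049   ]
[2.90082014e+01 1.09492040e+01 1.46057549e-02]
```

View pics/w5c.png

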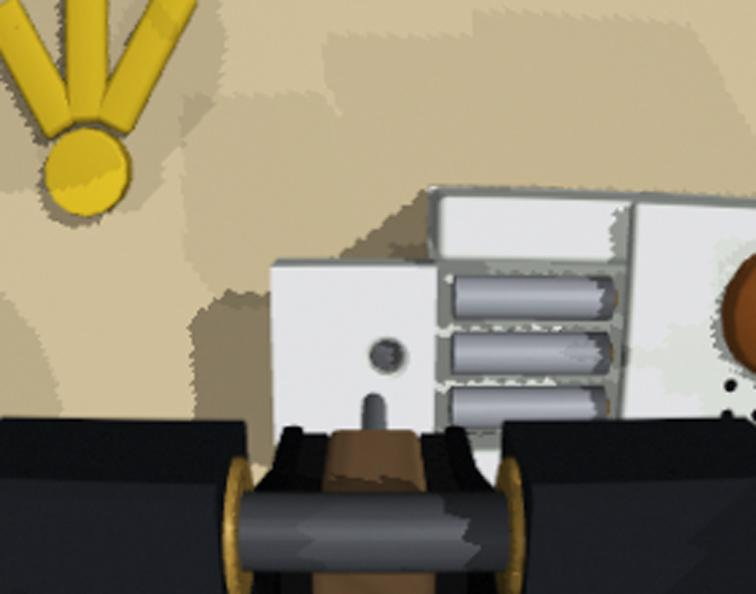

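The crop shows the tray fully out, with the recess at the pixel predicted for 50 mm and the pin still straight in the grip. Next is back to the block.

apply_moves --steps '[[[1,0.4,0,0,0,1,-1],[4,1.5,0,0,0,3,-1],[8,3,0,0,0,6,-1],[12,4.5,0,0,0,9,-1],[16,6,0,0,0,12,-1],[20,7.5,0,0,0,15,-1],[24,9,0,0,0,18,-1],[27,10.2,0,0,0,20.5,-1],[28.6,10.8,0,0,0,21.4,-1],[29,10.95,0.5,0,0,21.4,-1],[29,10.95,2,0,0,21.4,-1],[29,10.95,3.5,0,0,21.4,-1],[29,10.95,4,0,0,21.4,-1],[29,10.95,4,0,0,21.4,-1],[29,10.95,4,0,0,21.4,-1]]]'

```text
time_s: 31.88
position: [0.4778, 0.2288, 0.1189]
tcp_rot: [[-0.009, 1.0, 0.001], [1.0, 0.009, 0.0], [0.0, 0.001, -1.0]]
force: [-0.5, -0.0, -1.0]
opening: 0.205
grasp_force: 30.0
```

Run:
```python
from h import *
s=bot.read_state();R=np.array(s["tcp_rot"]);p=np.array(s["position"]);print(p,R.round(4).tolist(),s["force"])
print(shift([.4764,.2294,.0647]))
```

```text
[0.4778002  0.22881918 0.11886648] [[-0.0093, 1.0, 0.0006], [1.0, 0.0093, 0.0001], [0.0001, 0.0006, -1.0]] [-0.50329763 -0.04305493 -1.03283484]
[ 0.06 -0.14  5.42]
```

apply_moves --steps '[[[0.06,-0.14,0,0,0,0,-1],[0.06,-0.14,0,0,0,0,-1],[0.06,-0.14,0.4,0,0,0,-1],[0.06,-0.14,0.8,0,0,0,-1],[0.06,-0.14,1.2,0,0,0,-1],[0.06,-0.14,1.4,0,0,0,-1],[0.06,-0.14,1.4,0,0,0,-1]]]'

```text
time_s: 32.75
position: [0.4759, 0.2295, 0.1044]
tcp_rot: [[-0.01, 1.0, -0.001], [1.0, 0.01, -0.0], [-0.0, -0.001, -1.0]]
force: [-0.1, 0.2, 0.4]
opening: 0.204
grasp_force: 30.0
```

apply_moves --steps '[[[0,0.04,0.3,0,0,0,-1],[0,0.04,0.8,0,0,0,-1],[0,0.04,1.3,0,0,0,-1],[0,0.04,1.8,0,0,0,-1],[0,0.04,2.3,0,0,0,-1],[0,0.04,2.8,0,0,0,-1],[0,0.04,3.2,0,0,0,-1],[0,0.04,3.5,0,0,0,-1],[0,0.04,3.7,0,0,0,-1],[0,0.04,3.8,0,0,0,-1],[0,0.04,3.85,0,0,0,-1],[0,0.04,3.85,0,0,0,-1]]]'

```text
time_s: 34.25
position: [0.4765, 0.2296, 0.0662]
tcp_rot: [[-0.01, 1.0, 0.0], [1.0, 0.01, 0.0], [0.0, 0.0, -1.0]]
force: [-0.0, -0.5, -0.6]
opening: 0.205
grasp_force: 30.0
```

apply_moves --steps '[[[0,0,0.05,0,0,0,-1],[0,0,0.1,0,0,0,-1],[0,0,0.15,0,0,0,-1],[0,0,0.15,0,0,0,-1]]]'

```text
time_s: 34.75
position: [0.4764, 0.2296, 0.0647]
tcp_rot: [[-0.01, 1.0, 0.0], [1.0, 0.01, -0.0], [-0.0, 0.0, -1.0]]
force: [-0.1, -0.7, 0.2]
opening: 0.204
grasp_force: 30.0
```

apply_moves --steps '[[[0,0,0.04,0,0,0,-1],[0,0,0.08,0,0,0,-1],[0,0,0.08,0,0,0,-1]]]'

```text
time_s: 35.12
position: [0.4764, 0.2296, 0.0647]
tcp_rot: [[-0.01, 1.0, 0.0], [1.0, 0.01, 0.0], [0.0, 0.0, -1.0]]
force: [-0.8, -1.2, 8.2]
opening: 0.208
grasp_force: 30.0
```

Seated: z no longer changes and the force is up. I'll ease off, open, and go straight up.

apply_moves --steps '[[[0,0,-0.06,0,0,0,-1],[0,0,-0.06,0,0,0,-0.5],[0,0,-0.06,0,0,0,-0.4],[0,0,-0.06,0,0,0,-0.2],[0,0,-0.06,0,0,0,0.2],[0,0,-0.06,0,0,0,0.5],[0,0,-0.06,0,0,0,0.5],[0,0,-0.06,0,0,0,0.5],[0,0,-1,0,0,0,0.5],[0,0,-3,0,0,0,0.5],[0,0,-6,0,0,0,0.5],[0,0,-10,0,0,0,0.5],[-4,0,-13,0,0,0,0.5],[-9,0,-14,0,0,0,0.5],[-12,0,-14,0,0,0,0.5],[-12,0,-14,0,0,0,0.5],[-12,0,-14,0,0,0,0.5]]]'

```text
time_s: 37.25
position: [0.4775, 0.11, 0.2042]
tcp_rot: [[-0.009, 1.0, 0.0], [1.0, 0.009, 0.0], [0.0, 0.0, -1.0]]
force: [0.2, -0.9, -0.1]
opening: 0.748
grasp_force: 0.0
```

Run:
```python
from h import *
a=bot.capture("scene");b=bot.capture("side")
a=cv2.resize(a[150:290,200:360],None,fx=2.6,fy=2.6,interpolation=2);b=cv2.resize(b[180:330,230:360],None,fx=2.4,fy=2.4,interpolation=2)
c=np.zeros((370,740,3),np.uint8);c[:a.shape[0],:a.shape[1]]=a;c[:b.shape[0],420:420+b.shape[1]]=b
cv2.imwrite("pics/end.png",c)
```

```text
(no output)
```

View pics/end.png

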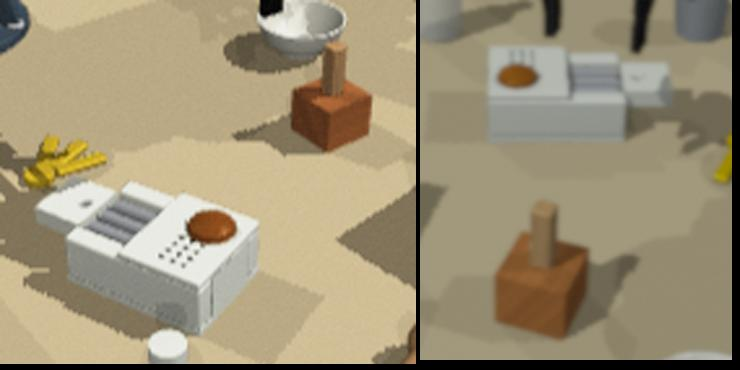

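The pin stands upright and fully down in its block, the tray is out, and the gripper is clear of everything.

```bash
python3 -c "
from rig import bot
print(bot.hand_in())"
```

```text
the job is handed in; nothing more can be done
None
```

I pushed the tray out to its hard stop (about 50 mm) with the pin holding the button down, put the pin back upright and fully down in its block, let go, and handed the job in at about 37 s.

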